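# Shut off the laser's air line in the covered valve box

### The job

Shut off the laser engraver's air: push the plywood cover of the grey valve box aside by its bar, all the way to the stop, sliding it without lifting it; then push the red lever round until it is fully shut. Leave the blue lever open and everything else on the bench where it is.

Things in the scene. Friction and masses are not known exactly. Their poses are not given: they have to be found in the camera images.
- box: Fixed grey steel valve box, 75 mm high to rim and deck. Origin on the bench under the centre of its opening (240 mm along its x, 110 mm along y). x points roughly away from the robot, y to its left. Outside: x +-140, y -85 to +210 mm. The deck at +y is where the cover parks. Dark lips stand 14 mm above the rim on both x sides and at the +y end (the stop), 6 mm at the -y end.
- cover: Loose plywood cover, 256 (x) by 140 (y) by 12 mm, about 0.24 kg, lying flat on the rim between the side lips (2 mm play each side). Origin: centre of its underside; axes as the box's. Starts at y 0 to 12 mm in the box's frame, hiding both valves; slides to box +y over the deck until the stop at y = 128 mm, baring the whole opening. A few newtons move it.
- cover_bar (a point): Centre of the black finger bar on the cover: 90 mm (box x) by 14 mm (box y) by 26 mm high, standing on the cover's top (world height 87 to 113 mm), 45 mm to the -y side of the cover's centre.
- red_pivot (a point): Pivot of the red lever valve (the marked valve to be shut), 54 mm above the bench, axes as the box's. The two pivots lie 60 mm to box +x and 50 mm to box -x of the opening's centre, about 30 mm to -y; which colour lies where changes.
- red_tip (a point): Middle of the red lever's upright paddle, 50 mm from the pivot. The paddle is 12 mm thick, reaches from 28 to 60 mm out and from 44 to 64 mm above the bench (11 mm below the cover). The brass body and pipe below stay under 38 mm. It is pushed on its box +x side, where 55 mm or more is free.
- red_lever (a joint): Angle of the red lever, rad: 0 = open, pointing to box +y in line with its pipe; turns counter-clockwise from above, its end going to box -x, to 1.571 = shut (rigid stop, across the pipe). Stays where left; about 4 N at the paddle moves it. Starts at 0 to 0.1.
- blue_pivot (a point): Pivot of the blue lever valve (the other line's valve, to be left open), 54 mm above the bench, axes as the box's. The two pivots lie 60 mm to box +x and 50 mm to box -x of the opening's centre, about 30 mm to -y; which colour lies where changes.
- blue_tip (a point): Middle of the blue lever's upright paddle, 50 mm from the pivot. The paddle is 12 mm thick, reaches from 28 to 60 mm out and from 44 to 64 mm above the bench (11 mm below the cover). The brass body and pipe below stay under 38 mm. It is pushed on its box +x side, where 55 mm or more is free.
- blue_lever (a joint): Angle of the blue lever, rad: 0 = open, pointing to box +y in line with its pipe; turns counter-clockwise from above, its end going to box -x, to 1.571 = shut (rigid stop, across the pipe). Stays where left; about 4 N at the paddle moves it. Starts at 0 to 0.1.
- mouse: Black computer mouse, 105 by 60 by 32 mm, loose, near the box's -y end. Origin under its centre.
- tape: Roll of tan tape lying flat, 96 mm across, 24 mm high, loose, beyond the box. Origin under its centre.
- coupling: Brass hose coupling standing, 32 mm across, 45 mm high, loose, near the box's -y end. Origin under its centre.
- spray: White bottle with red cap, 60 mm across, 150 mm high, loose. Origin under its centre.
- driver: Screwdriver with orange handle, lying loose. Origin near its middle.
- jar: Amber jar with dark lid, 64 mm across, 75 mm high, loose. Origin under its centre.
- mug: Blue mug, 80 mm across, 95 mm high, loose. Origin under its centre.

How it is judged:
On the way, in this order (a step that is already met when the one before it is completed fails the run):
1. the cover has been slid aside to its stop (y of cover in the frame of box above 0.112 m), for 0.2 s.
2. the red lever has been pushed shut (value of joint red_lever above 1.45 rad), for 0.2 s.
At the end, for the whole second after the job is handed in: The cover lies flat and still on the box's deck within 16 mm of its stop, the red lever is within 0.12 rad (7 degrees) of fully shut, the blue lever is still open (below 0.25 rad), and no other thing on the bench has moved 30 mm or more (y of cover in the frame of box above 0.112 m and angle between cover's own z axis and vertical below 0.05 rad and z of cover in the frame of box below 0.082 m and linear speed of cover below 0.01 m/s and value of joint red_lever above 1.45 rad and value of joint blue_lever below 0.25 rad and distance of each of mouse, tape, coupling, spray, driver, jar, mug from where it was at the start of the episode below 0.03 m); the robot touches nothing.
It fails at once if the cover is lifted or tipped up (15 mm above the rim, or 0.2 rad) (z of cover in the frame of box above 0.09 m or angle between cover's own z axis and vertical above 0.2 rad).
It fails at once if the blue lever is turned (beyond 0.25 rad) (value of joint blue_lever above 0.25 rad).
It fails at once if a bystander (mouse, tape, coupling, bottle, screwdriver, jar, mug) is moved 30 mm or picked up (distance of any of mouse, tape, coupling, spray, driver, jar, mug from where it was at the start of the episode above 0.03 m).
It also fails if it takes over 51 s, if anything falls off the work surface, if the arm or the gripper's body presses on something with over 40 N, if the wrist force passes 120 N, or if a joint passes its speed limit or range.

### The arm

A 6-joint arm with a two-finger parallel gripper is mounted at the origin on the work surface. World frame = base frame: x ahead of the robot, y to its left, z up, the work surface at z = 0. Lengths are in m, angles in rad, forces in N, time in s.
With the tool pointing down it reaches from about 0.35 to 1 m from the base axis. Payload 7.1 kg.
Tool frame: the origin (TCP) lies between the finger pads; the fingertips stand 22 mm ahead of it and the grasp point (between the pads) lies 3 mm ahead of it; z points along the fingers, y is the line along which they close (so a half turn about z gives the same grasp; the last joint's range is limited). The gripper opens to 85 mm and grips with 20 to 120 N. Pads are 22 mm wide; open, the fingers measure 114 mm over their backs; the gripper's body (76 mm by 85 mm) begins 54 mm behind the grasp point. The pads swing forward as they close: fully open they stand 13 mm farther back than shut.
Start: joints at [-1.366, 0.423, 1.63, -0, 1.089, -0.019], TCP at [0.139, -0.609, 0.253] pointing down, gripper open.
Joint ranges: [-3, 3], [-0.9, 2.11], [0.09, 2.58], [-1.31, 4.45], [0.11, 2.69], [-2.54, 2.54]. Speed limits (rad/s): [2.39, 2.39, 3.01, 3.14, 3.14, 3.14].

### API

Orientations are given as a rotation vector (axis times angle).
In Python, from rig import manip gives the robot as it stands. The module is installed in compiled form; this text tells all that it offers. Calls block until the motion is done:
- manip.move_to(position, orientation): joint-space move of the TCP to a pose.
- manip.servo_line(position, orientation=None, rate=0.15): straight line of the TCP; orientation=None keeps the orientation; rate is the mean speed in m/s.
- manip.set_joints(angles): joint-space move.
- manip.command_gripper(opening, f_grip=None): finger opening in m; f_grip is the grip in N (None keeps the last); returns when the fingers have stopped.
- manip.hold(seconds).
- manip.solve_ik(position, orientation): joint angles nearest the present ones, or None.
- manip.camera(name): name is "scene" or "top" or "wrist"; returns a dict with "image" (384x512x3 uint8, red, green, blue), "fx", "fy", "cx", "cy" (pixels), "cam_to_world" (4x4, takes a point from camera to world coordinates); the wrist camera has in their place "mount" (4x4, takes a point from camera to tool coordinates, whose origin is the TCP and whose axes are the flange's). Camera axes: x right, y down, z forward; pixel columns grow to the right and rows downward; lengths in m; the calibration is good to about 2 mm. A picture is of the moment at which its call begins: read the wrist's pose just before it. There is no depth.
A pose or a line that the arm cannot do raises manip.IKError and nothing moves.
- manip.sign_off(): hands the job in; it is judged then, once.
Readings, each from a call of its own:
- manip.get_time(): time.
- manip.get_joint_positions(): joint angles.
- manip.get_joint_vel(): joint speeds.
- manip.get_tau(): joint torques, N m.
- manip.get_position(): TCP position.
- manip.get_ee_rot(): TCP orientation.
- manip.get_contact_force(): force on the tool from outside, world axes, zero at the start.
- manip.get_torque(): the same for the moment, N m.
- manip.get_width(): finger opening in m.
- manip.get_grip_force(): force on a finger pad.
Only numpy, scipy, OpenCV 4.12 (cv2) and the standard library are available. Lean on these libraries where they do the work, as an engineer would, in place of code of your own. Each camera call takes 0.05 s, during which the arm holds its last target. There are 200 camera calls.

## Working session

There is one attempt and no reset: what is moved stays moved. The work goes in short steps, each a Python script; the robot and the scene stay as the last script left them, time stands still between calls to the robot, and variables do not carry over. Pictures are saved under pics/ and viewed, at most 10 in all, crops included, and the job is handed in when it is done.

```bash
mkdir -p pics
python3 - <<'E'
from rig import manip
import cv2,pickle
d={}
for n in("scene","top"):
    c=manip.camera(n);d[n]=c;cv2.imwrite(f"pics/{n}0.png",c["image"][:,:,::-1])
    print(n,c["fx"],c["cx"],c["cy"],c["cam_to_world"].round(3).tolist())
pickle.dump(d,open("c0.pkl","wb"))
print(manip.get_time(),manip.get_ee_rot())
E
```

```text
scene 424.5372036704985 258.1846096117644 195.1781123424036 [[0.875, 0.418, -0.243, 0.919], [0.484, -0.749, 0.452, -0.618], [0.007, -0.513, -0.858, 1.27], [0.0, 0.0, 0.0, 1.0]]
top 429.48103616401454 258.7755628640701 193.7196649074984 [[-0.026, -0.993, 0.116, 0.432], [-1.0, 0.025, -0.014, -0.008], [0.011, -0.116, -0.993, 1.412], [0.0, 0.0, 0.0, 1.0]]
0.1 [-3.12057176e+00 -3.50606891e-01  2.20525884e-04]
```

View pics/top0.png

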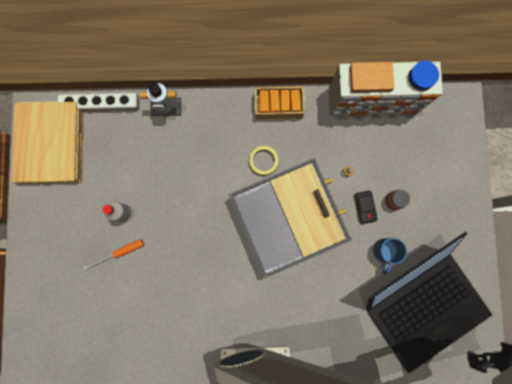

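View pics/scene0.png

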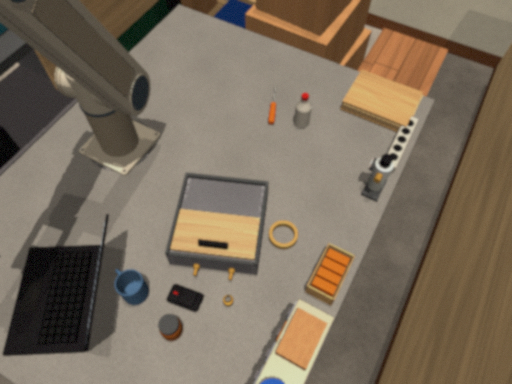

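The top view shows the box at centre, with the bar near (321,203) and the deck to its lower left. In the scene view the bar is near (213,244). Next I'll measure both views.

```bash
cat > h.py <<'E'
import numpy as np,cv2
def ray(c,uv,z,T=None):
    T=c["cam_to_world"] if T is None else T
    uv=np.atleast_2d(np.float64(uv))
    d=np.c_[(uv[:,0]-c["cx"])/c["fx"],(uv[:,1]-c["cy"])/c["fy"],np.ones(len(uv))]@T[:3,:3].T
    return T[:3,3]+d*((z-T[2,3])/d[:,2])[:,None]
def blob(m,near=None):
    cs,_=cv2.findContours(m.astype(np.uint8),cv2.RETR_EXTERNAL,cv2.CHAIN_APPROX_NONE)
    return max(cs,key=cv2.contourArea)
E
python3 - <<'E'
import pickle; from h import *
d=pickle.load(open("c0.pkl","rb"))
roi={"top":(225,155,352,282),"scene":(165,170,272,275)}
for n,c in d.items():
    x0,y0,x1,y1=roi[n]
    m=np.zeros((384,512),bool);m[y0:y1,x0:x1]=1
    im=c["image"].astype(int);hsv=cv2.cvtColor(c["image"],cv2.COLOR_RGB2HSV)
    wood=m&(hsv[...,1]>70)&(hsv[...,2]>120)
    k=blob(cv2.morphologyEx(wood.astype(np.uint8),cv2.MORPH_OPEN,np.ones((5,5))))
    P=ray(c,k[:,0],.087)[:,:2]
    r=cv2.minAreaRect((P*1000).astype(np.float32))
    print(n,"cover",np.round(r[0],1),np.round(r[1],1),round(r[2],2))
    hull=np.zeros((384,512),np.uint8);cv2.drawContours(hull,[cv2.convexHull(k)],-1,1,-1)
    hull=cv2.erode(hull,np.ones((5,5)))>0
    b=blob(hull&(hsv[...,2]<70))
    r=cv2.minAreaRect((ray(c,b[:,0],.113)[:,:2]*1000).astype(np.float32))
    print(n,"bar",np.round(r[0],1),np.round(r[1],1),round(r[2],2))
E
```

```text
scene cover [ 536.  -177.4] [260.  145.5] 21.88
scene bar [ 555.2 -222. ] [82.9 14.7] 21.42
top cover [ 534.4 -174.8] [259.2 141.9] 21.96
top bar [ 547.6 -212.3] [78.8  6.8] 21.63
```

```bash
cat >> h.py <<'E'
from scipy.spatial.transform import Rotation as Ro
YAW=np.radians(21.9); BX=np.array([np.cos(YAW),np.sin(YAW),0]); BY=np.array([-np.sin(YAW),np.cos(YAW),0])
def ori(y):   # tool down with closing axis y
    z=np.array([0,0,-1.]); return Ro.from_matrix(np.c_[np.cross(y,z),y,z]).as_rotvec()
E
python3 - <<'E'
from rig import manip; from h import *
C=np.array([.535,-.176,0]); s=C-.092*BY
for nm,y in (("x",BX),("-x",-BX),("y",BY),("-y",-BY)):
    q=manip.solve_ik(s+[0,0,.2],ori(y)); print(nm,None if q is None else np.round(q,2))
p=manip.get_position()
manip.servo_line(p+[0,0,.15],rate=.25)
manip.command_gripper(0,20)
E
```

```text
x [-0.45  0.49  1.66 -0.    0.99 -0.83]
-x [-0.45  0.49  1.66 -0.    0.99  2.31]
y [-0.45  0.49  1.66 -0.    0.99 -2.4 ]
-y [-0.45  0.49  1.66 -0.    0.99  0.74]
```

Run:
```python
from rig import manip; from h import *
C=np.array([.535,-.176,0]); s=C-.092*BY; o=ori(BX); z=.123
manip.move_to(s+[0,0,.25],o); manip.servo_line(s+[0,0,z],rate=.2)
f0=np.array(manip.get_contact_force()); print("w",manip.get_width(),f0.round(1))
d=.02
manip.servo_line(s+BY*d+[0,0,z],rate=.08)
while d<.170:
    d+=.006 if d<.135 else .002
    manip.servo_line(s+BY*d+[0,0,z],rate=.06)
    f=np.array(manip.get_contact_force())-f0
    if int(d*1000)%12<6 or d>.135: print(round(d,3),"fy",(f@BY).round(1),"fx",(f@BX).round(1),"fz",f[2].round(1))
    if f@BY<-14: break
print(manip.get_position(),manip.get_time())
c=manip.camera("top");cv2.imwrite("pics/top1.png",cv2.resize(c["image"][140:300,190:390,::-1],None,fx=4,fy=4)[:600])
```

```text
w 0.0001314742362911356 [-0.6 -0.3  0. ]
0.026 fy 0.7 fx 0.9 fz 0.1
0.038 fy 0.1 fx 0.7 fz 0.1
0.05 fy -0.4 fx 0.7 fz -0.7
0.062 fy 0.3 fx 0.6 fz -0.1
0.074 fy -0.1 fx 1.6 fz -0.5
0.086 fy 0.6 fx 1.9 fz -0.6
0.098 fy 0.8 fx 1.0 fz 0.5
0.11 fy 0.3 fx 0.7 fz -0.3
0.122 fy 0.2 fx 0.5 fz 0.2
0.134 fy 0.2 fx 0.8 fz 0.3
0.14 fy 0.6 fx 1.2 fz -0.4
0.142 fy 1.5 fx 0.5 fz 0.4
0.144 fy -0.5 fx 0.3 fz -0.1
0.146 fy 0.2 fx 0.5 fz -0.2
0.148 fy -0.2 fx 1.9 fz -0.5
0.15 fy -1.3 fx 0.6 fz -0.1
0.152 fy -1.2 fx 1.2 fz 1.2
0.154 fy -0.6 fx 0.5 fz -0.7
0.156 fy -0.8 fx 0.5 fz -0.5
0.158 fy -4.0 fx 0.3 fz -1.6
0.16 fy -13.4 fx -3.6 fz 1.1
0.162 fy -21.5 fx -8.2 fz 2.3
[ 0.51068617 -0.1147449   0.12410963] 12.6167
```

View pics/top1.png

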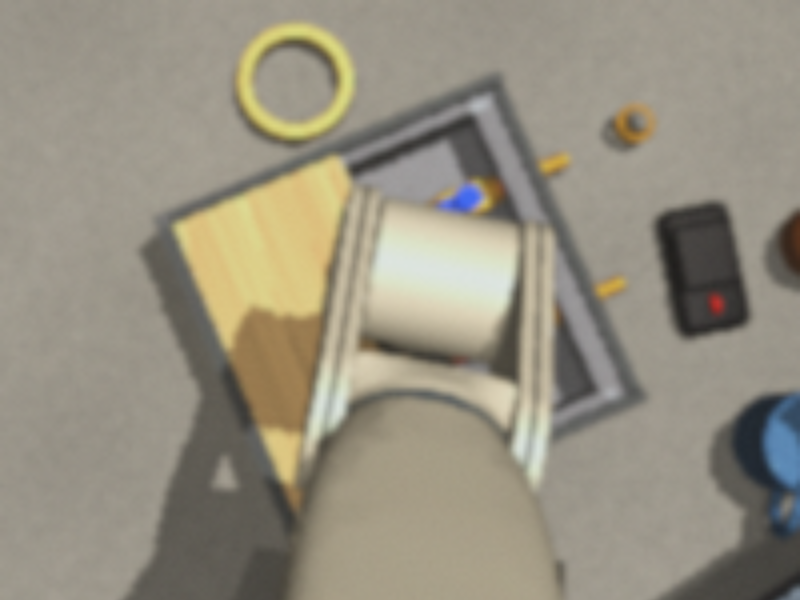

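The cover is at its stop, and the blue lever is on the far side, so red is the near one. I'll back off and look from above with the wrist camera.

Run:
```python
from rig import manip; from h import *
import pickle
p=np.array(manip.get_position())
manip.servo_line(p-.012*BY,rate=.1)
B=np.array([.535,-.175,0]); 
manip.servo_line(p-.02*BY+[0,0,.12],rate=.25)
manip.move_to(B-.04*BY-.02*BX+[0,0,.3],ori(-BY)); manip.hold(.2)
T=np.eye(4);T[:3,3]=manip.get_position();T[:3,:3]=Ro.from_rotvec(manip.get_ee_rot()).as_matrix()
w=manip.camera("wrist"); w["cam_to_world"]=T@w["mount"]; s=manip.camera("scene"); 
pickle.dump({"wrist":w,"scene":s},open("c1.pkl","wb"))
cv2.imwrite("pics/w1.png",w["image"][:,:,::-1])
cv2.imwrite("pics/s1.png",cv2.resize(s["image"][150:300,130:300,::-1],None,fx=4,fy=4))
for n,c in(("wrist",w),("scene",s)):
    h=cv2.cvtColor(c["image"],cv2.COLOR_RGB2HSV).astype(int); S=(h[...,1]>130)&(h[...,2]>70)
    for nm,m in(("red",S&((h[...,0]<6)|(h[...,0]>172))),("blue",S&(abs(h[...,0]-115)<10))):
        cs,_=cv2.findContours(m.astype(np.uint8),cv2.RETR_EXTERNAL,cv2.CHAIN_APPROX_NONE)
        for k in sorted(cs,key=cv2.contourArea)[-3:]:
            if cv2.contourArea(k)<15: continue
            r=cv2.minAreaRect((ray(c,k[:,0],.064)[:,:2]*1000).astype(np.float32)); v=np.r_[r[0],0]/1000-B
            print(n,nm,k[:,0].mean(0).round(),cv2.contourArea(k),np.round(r[1],1),round(r[2],1),"box",(v@BX).round(4),(v@BY).round(4))
```

```text
wrist red [362. 213.] 70.5 [14.1  9.7] 22.0 box -0.0799 -0.1667
wrist red [226. 186.] 682.0 [19.6 69.7] 22.0 box -0.0469 -0.0027
wrist blue [222.  93.] 724.5 [16.5 68.7] 23.5 box 0.0589 -0.0012
scene red [175. 292.] 16.0 [11.9 17.5] 78.0 box -0.0861 -0.1952
scene red [305.  96.] 32.0 [23.1 32.5] 25.9 box 0.2364 0.6265
scene red [200. 236.] 79.5 [17.3 73.6] 21.7 box -0.0498 -0.0065
scene blue [234. 240.] 44.0 [11.2 71.5] 24.2 box 0.0585 -0.0064
scene blue [272. 382.] 61.0 [55.   9.7] 29.0 box 0.2159 -0.397
scene blue [234.  13.] 468.0 [141.2 145.1] 0.5 box -0.0983 1.0939
```

View pics/w1.png

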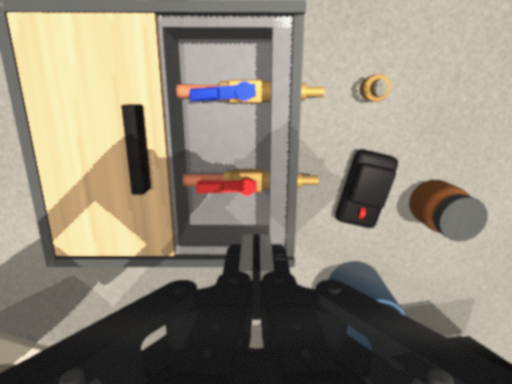

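View pics/s1.png

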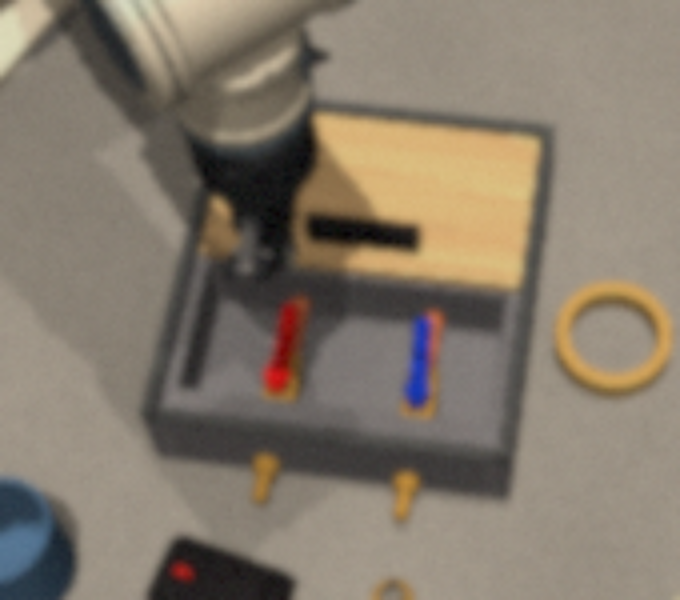

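Red lever at (226,186) in the wrist view is still open, with its pivot at box (-0.049,-0.030). I'll push it round an arc, with the tool turning along with the lever.

```bash
cat > push.py <<'E'
from rig import manip; from h import *
B=np.array([.535,-.175,0]); P=B-.049*BX-.030*BY; z=.073; R=.045
def pose(th,gap):
    u=-np.sin(th)*BX+np.cos(th)*BY; n=np.cos(th)*BX+np.sin(th)*BY
    return P+R*u+(.017+gap)*n+[0,0,z], ori(-u), n
p,o,n=pose(0,.022)
manip.move_to(p+[0,0,.1],o); f0=np.array(manip.get_contact_force())
while True:
    manip.servo_line(p+[0,0,.04],o,rate=.15)
    manip.servo_line(p,o,rate=.06); break
print("down fz",(np.array(manip.get_contact_force())-f0).round(1),manip.get_time())
manip.servo_line(pose(0,.002)[0],o,rate=.06)
for th in np.arange(.08,1.75,.08):
    gap=0 if th<1.5 else -.002*(th-1.5)/.08
    th=min(th,1.571)
    p,o,n=pose(th,gap); manip.servo_line(p,o,rate=.06)
    f=np.array(manip.get_contact_force())-f0
    print(round(th,2),round(gap,4),"fn",(f@n).round(1),"fz",f[2].round(1),manip.get_time())
    if f@n>15 or np.linalg.norm(f)>30: break
E
python3 push.py
```

```text
down fz [-1.   0.9  0. ] 17.1833
0.08 0 fn -0.7 fz 0.2 17.9167
0.16 0 fn 2.5 fz 1.1 18.1667
0.24 0 fn 1.4 fz 0.3 18.4167
0.32 0 fn 2.0 fz 0.9 18.6667
0.4 0 fn 1.6 fz 1.7 18.9167
0.48 0 fn 2.5 fz 0.8 19.1667
0.56 0 fn 3.0 fz 1.4 19.4167
0.64 0 fn 3.3 fz 1.2 19.6667
0.72 0 fn 2.1 fz 1.5 19.9167
0.8 0 fn 3.1 fz 0.1 20.1667
0.88 0 fn 4.0 fz 0.7 20.4167
0.96 0 fn 2.5 fz 0.3 20.6667
1.04 0 fn 3.0 fz 0.7 20.9167
1.12 0 fn 2.5 fz 1.3 21.1667
1.2 0 fn 3.8 fz 0.3 21.4167
1.28 0 fn 2.3 fz 1.4 21.6667
1.36 0 fn 2.0 fz -0.1 21.9167
1.44 0 fn 3.6 fz 0.3 22.1667
1.52 -0.0005 fn 6.5 fz 1.8 22.4167
1.57 -0.0025 fn 21.2 fz 8.7 22.6667
```

Run:
```python
from rig import manip; from h import *
B=np.array([.535,-.175,0]); p=np.array(manip.get_position())
manip.hold(.3)
manip.servo_line(p+.012*BY,rate=.06); manip.servo_line(p+.012*BY+[0,0,.15],rate=.15)
manip.move_to(B-.04*BY-.02*BX+[0,0,.3],ori(-BY)); manip.hold(.2)
T=np.eye(4);T[:3,3]=manip.get_position();T[:3,:3]=Ro.from_rotvec(manip.get_ee_rot()).as_matrix()
w=manip.camera("wrist"); w["cam_to_world"]=T@w["mount"]
cv2.imwrite("pics/w2.png",w["image"][:,:,::-1])
h=cv2.cvtColor(w["image"],cv2.COLOR_RGB2HSV).astype(int); m=(h[...,1]>130)&(h[...,2]>70)&((h[...,0]<6)|(h[...,0]>172))
r=cv2.minAreaRect((ray(w,blob(m)[:,0],.064)[:,:2]*1000).astype(np.float32)); print(r,manip.get_time())
```

```text
((478.5827941894531, -226.80679321289062), (73.6272964477539, 16.549142837524414), 21.757675170898438) 26.2333
```

View pics/w2.png

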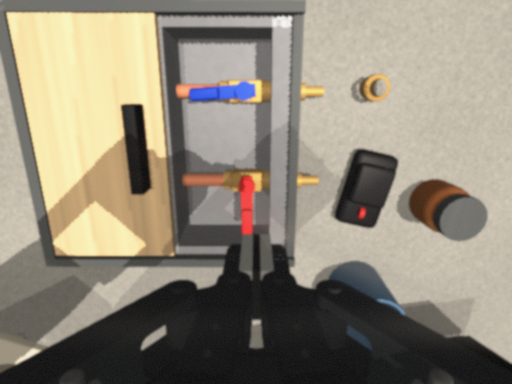

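The red lever at (247,205) is across its pipe (21.8°, against a box yaw of 21.9°). Blue is still open, the cover is at its stop and the bystanders are unmoved.

```bash
python3 -c "
from rig import manip
print(manip.sign_off())"
```

```text
the job is handed in; nothing more can be done
None
```

The job is handed in: the cover was slid to its stop and the red lever pushed fully shut; the last wrist picture showed blue still open and the things in view unmoved (spray, driver and tape were out of view); no verdict came back.

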